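Open a shut-off valve with its T-handle hex key

TASK

Take the T-handle hex key out of its stand, lower it into the deep well on top of the valve block and, pressing only lightly, turn it until it finds the hidden hexagon socket and drops fully home; then turn it anticlockwise, seen from above, until the valve reaches its open stop, and leave the key standing upright in the valve, let go of. Leave the beaker, dish, petri lid and timer beside the work where they are.

Things in the scene. Friction and masses are not known exactly. Their poses are not given: they have to be found in the camera images.
- key_handle (a point): Centre of the black T-bar of the loose steel hex key (about 0.5 kg). The bar is 90 mm long (its own x), 22 mm wide (y), 24 mm tall (z). From the middle of its underside a 16 mm round rod runs along -z to a hexagon bit, 24 mm across flats, 27.7 mm across corners and 40 mm long, whose end is 115 mm below this point. At the start the key stands upright in its stand.
- key_tip (a point): Centre of the lower end of the key's hexagon bit; the key's z axis points up the rod. The last 2 mm are a round nose 23.4 mm in diameter; the hexagon begins above it. Two of its six flats face the key's +x and -x, that is, toward the ends of the bar.
- stand_mouth (a point): Centre of the top of the fixed grey plastic stand (60 mm square, on a 78 mm square foot, 55 mm tall), at the mouth of its round vertical hole, 29 mm in diameter and 45 mm deep, in which the key stands.
- valve: Fixed valve block, origin at the centre of its underside on the worktop: steel foot 130 x 100 mm and 8 mm thick, aluminium block 92 mm square up to z = 45 mm, brass hose barbs on its +y and -y sides reaching to 74 mm from its centre, and a round steel boss about 52 mm wide on top in the centre, up to 60 mm.
- well_mouth (a point): Centre of the mouth of the vertical well in the boss, 60 mm above the worktop; widened at the mouth to about 40 mm by a countersink 6 mm deep, then round, 28.8 mm in diameter.
- well_floor (a point): Centre of the well's floor, 46 mm below the mouth, in the valve's axes (z up). The lowest 16 mm of the well are the hexagon socket. Fully home means that the key's tip rests on this floor (within 4 mm).
- socket_rim (a point): Centre of the hexagon socket's rim, 30 mm below the mouth. The socket is 24.6 mm across flats, 16 mm deep; how its flats stand is unknown. The key drops in only within about 4 degrees of alignment, every 60 degrees; until then its corners rest on the rim with the tip 2 mm below this point. Pressing the key on this rim with over 25 N before it has dropped in spoils it.
- spindle (a joint): Valve spindle (with a dark pointer ring round the boss), rad: 0 shut stop, grows anticlockwise seen from above, 1.3 open stop. Starts between 0 and 0.2. It turns with about 0.15 N m of friction, so a key merely pressed lightly on the rim does not carry it along, and stays where it is left. No known relation between this value and the socket's flats.
- beaker: Bystander: clear plastic beaker, 73 mm wide, 92 mm tall, loose; origin at the centre of its underside.
- dish: Bystander: white porcelain dish, 95 mm wide, 11 mm tall, loose; origin at the centre of its underside.
- petri: Bystander: clear petri dish lid, 70 mm wide, 10 mm tall, loose; origin at the centre of its underside.
- timer: Bystander: white timer, 59 x 65 x 22 mm, loose; origin at the centre of its underside.
Things that resemble listed ones, but are neither listed nor needed, are in the scene too. What is meant by the part that bears key_handle is not brown or orange, and is the smaller of those in its own colour.

How it is judged:
By the outcome, as a careful person would: the job done as asked, in the order asked, and still so for the second after the job is handed in, with the robot touching nothing.
It also fails if it takes over 64 s, if anything falls off the work surface, if the arm or the gripper's body presses on something with over 40 N, if the wrist force passes 120 N, or if a joint passes its speed limit or range.

ROBOT

A 7-joint arm with a two-finger parallel gripper is mounted at the origin on the work surface; the furniture and walls round the work are solid. World frame = base frame: x ahead of the robot, y to its left, z up, the work surface at z = 0. Lengths are in m, angles in rad, forces in N, time in s.
With the tool pointing down it reaches from about 0.4 to 0.925 m from the base axis. Payload 5.6 kg.
Tool frame: the origin (TCP) lies midway between the tips of the shut fingers; the grasp point (between the pads) lies 19 mm behind it; z points along the fingers, y is the direction in which the jaws open and shut (so a half turn about z gives the same grasp; the last joint's range is limited). The gripper opens to 85 mm and grips with 20 to 120 N. Pads are 22 mm wide; open, the fingers measure 114 mm over their backs; the gripper's body (76 mm by 85 mm) begins 54 mm behind the grasp point. The pads swing forward as they close: fully open they stand 13 mm farther back than shut.
Start: joints at [-1.303, 0.468, -0.012, 1.603, 0.006, 1.071, -0.056], TCP at [0.199, 0.619, 0.231] pointing down, gripper open.
Joint ranges: [-2.53, 2.53], [-0.31, 2.02], [-1.57, 1.55], [0.28, 2.44], [-1.29, 4.43], [0.15, 1.84], [-2.92, 2.92]. Speed limits (rad/s): [2.57, 2.57, 3.14, 3.14, 3.14, 3.14, 3.14].

INTERFACE

Orientations are given as a unit quaternion [x, y, z, w].
In Python, from cell import env gives the robot as it stands. The module is installed in compiled form; this text tells all that it offers.
- The arm moves only by the shell command python3 -m jog 'ROWS' [FORCE]. ROWS is JSON, a list of rows, each an object with "fingers": the finger opening in cm, from 0 to 8.54; "delta_pos": the shift along the tool's x, y, z in cm, a list of three; "roll": the turn about the tool's z in rad. In form: [{"fingers": fingers, "delta_pos": [dx, dy, dz], "roll": roll}, ...]. A call has exactly 10 rows; each row shifts and turns the pose as measured when the row begins, along the tool's axes as they then stand; what a row does not reach is not made up. A row lasts 1/10 s, in which the tool goes at most 50 mm and 8.59 degrees, less where a joint would pass 70% of its speed; a pose out of reach is approached as far as the arm can. A call with a gripper value outside its range is refused whole. The fingers move at their own pace and stop on an object; FORCE is the grip in N (left out, the last holds). Time passes only in rows, so rows that do not move let the fingers close, or fill a call up. It gives the time, the measured TCP pose, the force and the opening at its end, in the units of the state.
- env.get_obs(): the state, without advancing time (a new reading comes with each control period).
- env.get_image(name): name is "side" or "top"; returns (picture, depth): 384x512x3 uint8, blue, green, red; 384x512 float32, m along the optical axis (not along the pixel's ray), 0 where there is no reading.
- env.calibration(name): a dict with "mtx" (3x3 intrinsics, pixels), "rvec" (rotation vector, rad) and "tvec" (3), from world to camera coordinates, as OpenCV has them. Camera axes: x right, y down, z forward; pixel columns grow to the right and rows downward; lengths in m; the calibration is good to about 2 mm. A picture is of the moment at which its call begins. calibration takes no time and is no camera call.
- env.sign_off(): hands the job in, once; it reports no verdict.
The state is a dict: "time_s": time; "joint_positions": joint angles; "dq": joint speeds; "joint_efforts": joint torques, N m; "ee_pos": TCP position; "eef_rot": TCP orientation; "wrist_force": force on the tool from outside, world axes, zero at the start; "torque": the same for the moment, N m; "grip_width": finger opening in m.
Only numpy, scipy, OpenCV 4.12 (cv2) and the standard library are available. Lean on these libraries where they do the work, as an engineer would, in place of code of your own. Each camera call takes 0.05 s, during which the arm holds its last target.

## Working session

There is one attempt and no reset: what is moved stays moved. The work goes in short steps, Python scripts to look and compute and a shell command to move; the robot and the scene stay as the last step left them, time stands still between calls to the robot, and variables do not carry over. Pictures are saved under pics/ and viewed, and the job is handed in when it is done.

```bash
mkdir -p pics; ls; python3 - <<'E'
from cell import env
import cv2, numpy as np
o=env.get_obs()
for k,v in o.items(): print(k,np.round(v,4))
for n in("side","top"):
    im,d=env.get_image(n); cv2.imwrite(f"pics/{n}0.png",im); np.savez(f"{n}0.npz",im=im,d=d)
    c=env.calibration(n); print(n,c)
E
```

```text
pics
time_s 0.0
joint_positions [-1.303   0.4684 -0.0116  1.6036  0.006   1.0714 -0.0563]
dq [-0.     -0.0013  0.     -0.0003 -0.0013 -0.0007 -0.0002]
joint_efforts [ 1.00000e-04 -5.32389e+01  2.17000e-02 -2.51303e+01  1.15000e-02
  7.90000e-03  0.00000e+00]
ee_pos [0.1987 0.6183 0.2303]
eef_rot [ 1.548e-01  9.879e-01 -9.000e-04 -1.000e-04]
wrist_force [ 0.274   1.3498 -0.3089]
torque [ 0.0024  0.0086 -0.018 ]
grip_width 0.0859
side {'mtx': array([[459.26883095,   0.        , 254.90465134],
       [  0.        , 459.26883095, 192.86140226],
       [  0.        ,   0.        ,   1.        ]]), 'rvec': array([ 0.24074479, -2.53810465,  1.63911639]), 'tvec': array([0.56779272, 0.10274604, 1.58779562])}
top {'mtx': array([[372.9282363 ,   0.        , 247.49200465],
       [  0.        , 372.9282363 , 191.07098645],
       [  0.        ,   0.        ,   1.        ]]), 'rvec': array([ 2.11968498, -2.17355502,  0.1568126 ]), 'tvec': array([0.13985444, 0.53914682, 1.17517367])}
```

View pics/side0.png

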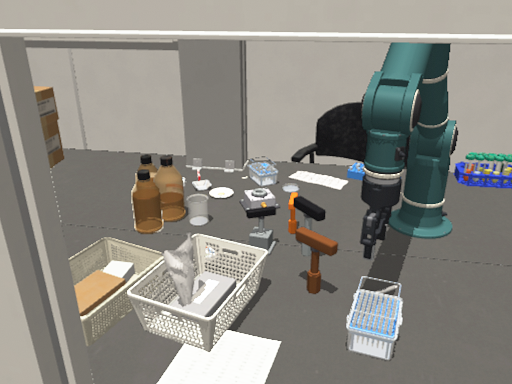

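View pics/top0.png

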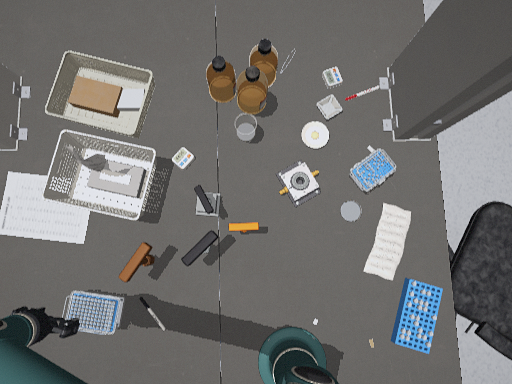

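```bash
python3 - <<'E'
import cv2, numpy as np
s=np.load('side0.npz')['im'];t=np.load('top0.npz')['im']
cv2.imwrite('pics/s1.png',cv2.resize(s[160:310,160:360],None,fx=4,fy=4,interpolation=cv2.INTER_CUBIC))
cv2.imwrite('pics/t1.png',cv2.resize(t[140:280,160:360],None,fx=4,fy=4,interpolation=cv2.INTER_CUBIC))
E
```

```text
(no output)
```

View pics/s1.png

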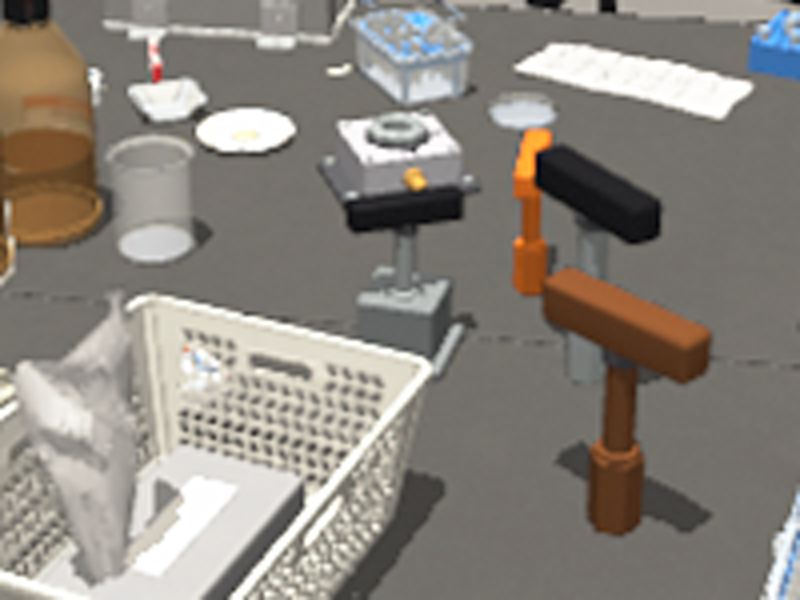

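View pics/t1.png

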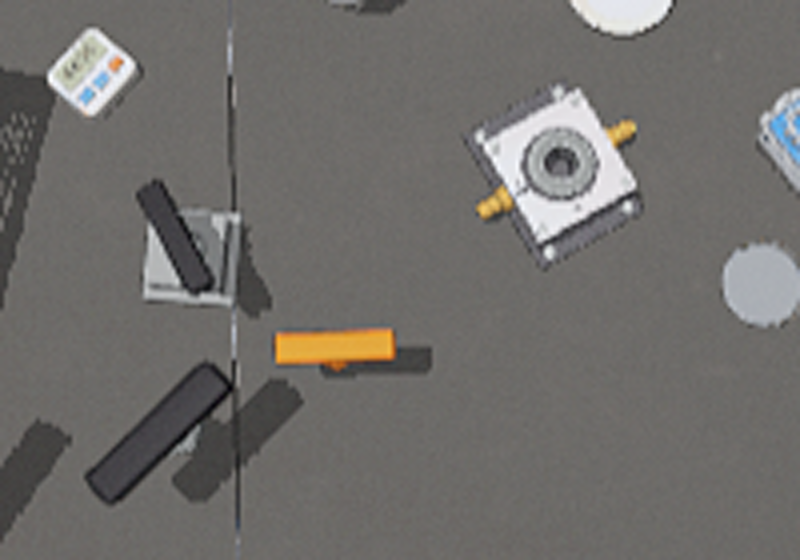

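```bash
cat > h.py <<'E'
import cv2, numpy as np
from cell import env
from scipy.spatial.transform import Rotation as R
def cal(n):
    c=env.calibration(n); Rm=cv2.Rodrigues(c['rvec'])[0]; return c['mtx'],Rm,np.ravel(c['tvec'])
def ray(n,uv):
    K,Rm,t=cal(n); d=Rm.T@np.linalg.inv(K)@np.array([uv[0],uv[1],1.]); return -Rm.T@t,d
def onplane(n,uv,z):
    o,d=ray(n,uv); return o+d*(z-o[2])/d[2]
def proj(n,p):
    K,Rm,t=cal(n); q=K@(Rm@np.asarray(p,float)+t); return q[:2]/q[2]
def pts(n,d):
    K,Rm,t=cal(n); v,u=np.mgrid[:d.shape[0],:d.shape[1]]
    c=np.stack([(u-K[0,2])/K[0,0]*d,(v-K[1,2])/K[1,1]*d,d],-1)
    P=(c-t)@Rm; P[d==0]=np.nan; return P
def tri(a,b):
    (o1,d1),(o2,d2)=ray('top',a),ray('side',b)
    s=np.linalg.lstsq(np.c_[d1,-d2],o2-o1,rcond=None)[0]
    p,q=o1+s[0]*d1,o2+s[1]*d2; return (p+q)/2,np.linalg.norm(p-q)
E
python3 - <<'E'
from h import *
for n,box,name in (('top',(180,180,225,215),'key'),('top',(175,225,225,275),'big'),('side',(240,200,282,222),'key')):
    z=np.load(n+'0.npz');im,d=z['im'],z['d'];P=pts(n,d)
    u0,v0,u1,v1=box
    m=np.zeros(d.shape,np.uint8);m[v0:v1,u0:u1]=1
    m&=((im.max(2)<60)).astype(np.uint8)
    if n=='top': m&=(P[...,2]>0.09).astype(np.uint8)
    c,_=cv2.findContours(m,0,2);c=max(c,key=cv2.contourArea)
    r=cv2.minAreaRect(c);bp=cv2.boxPoints(r)
    mm=np.zeros_like(m);cv2.drawContours(mm,[c],-1,1,-1)
    Q=P[mm>0];print(name,n,r,'n',len(Q),'med',np.nanmedian(Q,0),'z pct',np.nanpercentile(Q[:,2],[5,50,95]))
    zt=np.nanpercentile(Q[:,2],50)
    if n=='top':
        w=np.array([onplane(n,b,zt) for b in bp]);print(np.round(w,4)); e=w[1]-w[0],w[2]-w[1]
        for x in e: print('edge',np.linalg.norm(x),np.degrees(np.arctan2(x[1],x[0])))
        print('centre',w.mean(0))
z=np.load('top0.npz');P=pts('top',z['d'])
for uv in ((299,167),(290,180),(300,181),(285,170),(210,213),(240,300)): print(uv,P[uv[1],uv[0]])
E
```

```text
key top ((206.35296630859375, 198.91177368164062), (28.134132385253906, 6.548462390899658), 75.96376037597656) n 41 med [0.50160422 0.24801445 0.13634522] z pct [0.12331066 0.13634522 0.1394822 ]
[[0.5471 0.2693 0.1363]
 [0.5515 0.2502 0.1363]
 [0.4688 0.2307 0.1363]
 [0.4646 0.2496 0.1363]]
edge 0.01957951275409193 -77.1730102554859
edge 0.084891978742177 -166.71241721809955
centre [0.50799127 0.24992197 0.13634522]
big top ((199.1261444091797, 248.08016967773438), (10.512491226196289, 42.557464599609375), 46.46879959106445) n 444 med [0.36372688 0.26819464 0.17154437] z pct [0.16664105 0.17154437 0.17477375]
[[0.3345 0.3218 0.1715]
 [0.4147 0.2338 0.1715]
 [0.3926 0.2134 0.1715]
 [0.3128 0.3014 0.1715]]
edge 0.11904057537216241 -47.64824802972655
edge 0.03006369277309573 -137.3541616549827
centre [0.36362911 0.26757714 0.17154437]
key side ((260.8692626953125, 212.95388793945312), (10.542951583862305, 29.272197723388672), 82.87498474121094) n 251 med [0.50694513 0.26970336 0.12804182] z pct [0.11241625 0.12804182 0.13754723]
(299, 167) [ 0.61711904 -0.04423722  0.0441045 ]
(290, 180) [ 0.57443349 -0.01281301  0.04566645]
(300, 181) [ 0.57518523 -0.0493686   0.01700685]
(285, 170) [ 0.61527702 -0.00175142  0.0093194 ]
(210, 213) [0.46671539 0.24093617 0.1212448 ]
(240, 300) [0.19434594 0.15913588 0.00314821]
```

```bash
python3 - <<'E'
from h import *
z=np.load('top0.npz');im,d=z['im'],z['d'];P=pts('top',d)
def comp(m,near):
    n,l,s,c=cv2.connectedComponentsWithStats(m.astype(np.uint8))
    i=l[near[1],near[0]]; print('comp',i,s[i],c[i]); return l==i
hsvv=im.max(2)
m=(hsvv<85)&(P[...,2]>0.1);m[:180]=0;m[218:]=0
m=comp(m,(204,199))
r=cv2.minAreaRect(np.argwhere(m)[:,::-1].astype(np.float32));print(r)
print(np.nanpercentile(P[m][:,2],[5,25,50,75,95]))
b=cv2.boxPoints(r)
w=np.array([onplane('top',x,0.137) for x in b]);print(np.round(w,4),'centre',onplane('top',r[0],0.137))
for e in (w[1]-w[0],w[2]-w[1]): print(np.linalg.norm(e),np.degrees(np.arctan2(e[1],e[0])))
# boss ring: z 0.052..0.066
m=(P[...,2]>0.05)&(P[...,2]<0.07);m[:160]=0;m[200:]=0;m[:,:280]=0;m[:,320:]=0
c,_=cv2.findContours(m.astype(np.uint8),0,2);c=max(c,key=cv2.contourArea)
print('boss',cv2.minEnclosingCircle(c),cv2.fitEllipse(c))
e=cv2.fitEllipse(c);print(onplane('top',e[0],0.06), proj('top',onplane('top',e[0],0.06)))
# stand: grey top at z .055
m=(P[...,2]>0.045)&(P[...,2]<0.065);m[:180]=0;m[225:]=0;m[:,:190]=0;m[:,225:]=0
q=P[m];print('stand',len(q),np.nanmin(q,0),np.nanmax(q,0),cv2.minAreaRect(np.argwhere(m)[:,::-1].astype(np.float32)))
print(onplane('top',cv2.minAreaRect(np.argwhere(m)[:,::-1].astype(np.float32))[0],.055))
np.set_printoptions(linewidth=200)
cv2.imwrite('pics/t2.png',np.hstack([cv2.resize(im[175:225,180:230],None,fx=8,fy=8,interpolation=cv2.INTER_CUBIC),cv2.resize(im[155:205,275:325],None,fx=8,fy=8,interpolation=cv2.INTER_CUBIC)]))
s=np.load('side0.npz')['im'];cv2.imwrite('pics/s2.png',cv2.resize(s[180:260,220:300],None,fx=7,fy=7,interpolation=cv2.INTER_CUBIC))
E
```

```text
comp 1 [194 186  20  28 219] [203.49771689 199.35159817]
((203.54592895507812, 199.47567749023438), (30.048789978027344, 7.27825403213501), 62.10273361206055)
[0.13233872 0.13582123 0.13692762 0.13831411 0.14031885]
[[0.5419 0.2886 0.137 ]
 [0.5518 0.2693 0.137 ]
 [0.4708 0.2281 0.137 ]
 [0.4612 0.2472 0.137 ]] centre [0.50620389 0.25818393 0.137     ]
0.021693949602012205 -62.99558562754879
0.09080201190474799 -153.02066257891727
boss ((299.6854248046875, 181.3675537109375), 9.414531707763672) ((299.7852478027344, 181.03115844726562), (15.829095840454102, 17.097095489501953), 69.32171630859375)
[ 0.56780007 -0.04237971  0.06      ] [299.7852478  181.03115845]
stand 194 [0.47556672 0.22717342 0.04606989] [0.53777231 0.29200892 0.06091099] ((206.1475830078125, 202.37704467773438), (19.01250648498535, 18.83143424987793), 5.19442892074585)
[0.50695825 0.25947519 0.055     ]
```

View pics/t2.png

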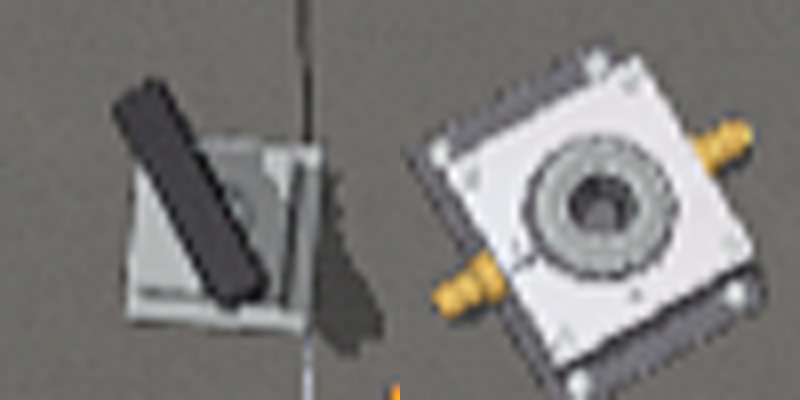

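View pics/s2.png

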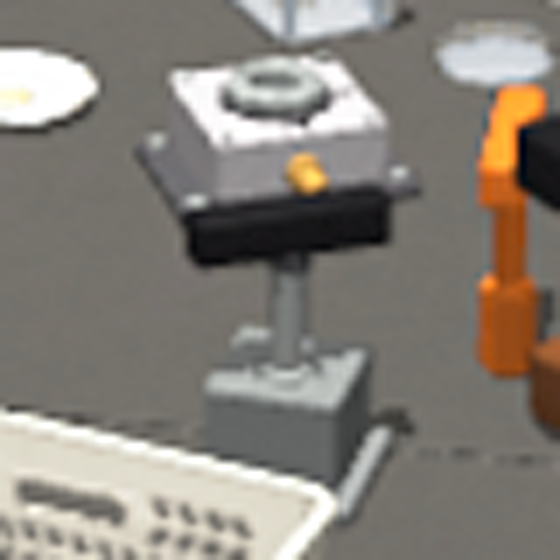

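```bash
python3 - <<'E'
from h import *
z=np.load('side0.npz');im,d=z['im'],z['d'];P=pts('side',d)
m=(im.max(2)<60)&(P[...,2]>.09);m[:200]=0;m[225:]=0;m[:,:240]=0;m[:,282:]=0
print(len(P[m]),cv2.minAreaRect(np.argwhere(m)[:,::-1].astype(np.float32)))
Q=P[m];Q=Q[Q[:,2]>.132];print('topface',np.median(Q,0),Q.mean(0),len(Q))
c=np.array([.5062,.2582]);a=np.array([np.cos(np.radians(27)),np.sin(np.radians(27))])
for s in(-1,1):
  for zz in (.113,.137): print(s,zz,proj('side',[*(c+s*.045*a),zz]))
print('boss proj',proj('side',[.5678,-.0424,.06]))
mb=(P[...,2]>.052)&(P[...,2]<.07);mb[:185]=0;mb[205:]=0;mb[:,:245]=0;mb[:,280:]=0
q=np.argwhere(mb)[:,::-1].astype(np.float32);print('boss side',q.mean(0),q.min(0),q.max(0),P[mb].min(0),P[mb].max(0))
# heights top
z=np.load('top0.npz');im,d=z['im'],z['d'];P=pts('top',d)
for nm,(u0,v0,u1,v1) in dict(brown=(115,235,160,285),orange=(225,215,265,240),basket=(40,120,170,220),bag=(75,145,135,180),bottles=(200,35,285,115)).items():
    q=P[v0:v1,u0:u1].reshape(-1,3);q=q[q[:,2]>.05];print(nm,np.nanmin(q,0).round(3),np.nanmax(q,0).round(3))
E
```

```text
246 ((260.8538818359375, 212.830810546875), (10.294882774353027, 29.272197723388672), 82.87498474121094)
topface [0.50836854 0.26882842 0.13575204] [0.50792098 0.26735911 0.13556206] 95
-1 0.113 [275.69173134 212.98806707]
-1 0.137 [275.78428772 205.96135905]
1 0.113 [247.41814668 216.83793102]
1 0.137 [247.31017331 209.72539991]
boss proj [259.85653393 190.02977737]
boss side [258.3718  191.46153] [252. 188.] [265. 195.] [ 0.54721036 -0.06303553  0.05238336] [ 0.59758385 -0.00881588  0.06251175]
brown [0.274 0.409 0.05 ] [0.382 0.497 0.175]
orange [0.412 0.098 0.051] [0.434 0.184 0.132]
basket [0.454 0.409 0.05 ] [0.785 0.753 0.228]
bag [0.608 0.475 0.05 ] [0.706 0.635 0.228]
bottles [0.785 0.018 0.05 ] [0.989 0.249 0.231]
```

```bash
python3 -m jog '[{"fingers":8.5,"delta_pos":[0,0,-0.8],"roll":0.14},{"fingers":8.5,"delta_pos":[0,0,-0.8],"roll":0.14},{"fingers":8.5,"delta_pos":[0,0,-0.8],"roll":0.14},{"fingers":8.5,"delta_pos":[0,0,-0.8],"roll":0.14},{"fingers":8.5,"delta_pos":[0,0,-0.8],"roll":0.14},{"fingers":8.5,"delta_pos":[0,0,-0.8],"roll":0.14},{"fingers":8.5,"delta_pos":[0,0,-0.8],"roll":0.14},{"fingers":8.5,"delta_pos":[0,0,-0.8],"roll":0.14},{"fingers":8.5,"delta_pos":[0,0,0],"roll":0.14},{"fingers":8.5,"delta_pos":[0,0,0],"roll":0.14}]' 40
cat > w.py <<'E'
import sys
from h import *
def st(tgt=None,yawy=None):
    o=env.get_obs();r=R.from_quat(o['eef_rot']);M=r.as_matrix()
    print('t',round(o['time_s'],2),'tcp',np.round(o['ee_pos'],4),'yaw y',round(np.degrees(np.arctan2(M[1,1],M[0,1])),2),'z ax',M[:,2].round(3),'F',np.round(o['wrist_force'],1),'T',np.round(o['torque'],2),'grip',round(o['grip_width'],4),'q',np.round(o['joint_positions'],2))
    if tgt is not None: print('delta cm tool',np.round(100*M.T@(np.array(tgt)-o['ee_pos']),2))
    if yawy is not None:
        a=np.degrees(np.arctan2(M[1,1],M[0,1]));print('roll needed',np.radians(a-yawy))
if __name__=='__main__':
    a=[float(x) for x in sys.argv[1:]]
    st(a[:3] if len(a)>=3 else None,a[3] if len(a)>3 else None)
E
python3 w.py .506 .259 .25 -63
```

```text
time_s: 1.1
ee_pos: [0.1979, 0.6153, 0.2907]
eef_rot: [0.773, 0.634, -0.006, 0.004]
wrist_force: [0.4, 1.0, -0.8]
grip_width: 0.085
t 1.1 tcp [0.1979 0.6153 0.2907] yaw y -11.28 z ax [-0.004 -0.013 -1.   ] F [ 0.4  1.  -0.8] T [-0.    0.08 -0.01] grip 0.085 q [-1.52  0.42  0.29  1.55 -0.12  1.2  -1.41]
delta cm tool [-28.86  37.19   4.4 ]
roll needed 0.9027377071142806
```

```bash
python3 -m jog '[{"fingers":8.5,"delta_pos":[-2.8,3.6,0],"roll":0},{"fingers":8.5,"delta_pos":[-2.8,3.6,0],"roll":0},{"fingers":8.5,"delta_pos":[-2.8,3.6,0],"roll":0},{"fingers":8.5,"delta_pos":[-2.8,3.6,0],"roll":0},{"fingers":8.5,"delta_pos":[-2.8,3.6,0],"roll":0},{"fingers":8.5,"delta_pos":[-2.8,3.6,0],"roll":0},{"fingers":8.5,"delta_pos":[-2.8,3.6,0],"roll":0},{"fingers":8.5,"delta_pos":[-2.8,3.6,0],"roll":0},{"fingers":8.5,"delta_pos":[-2.8,3.6,0],"roll":0},{"fingers":8.5,"delta_pos":[0,0,0],"roll":0}]'
python3 w.py .506 .259 .25 -63
```

```text
time_s: 2.1
ee_pos: [0.4719, 0.2928, 0.2891]
eef_rot: [0.772, 0.635, -0.009, 0.005]
wrist_force: [0.1, 0.4, 0.2]
grip_width: 0.0853
t 2.1 tcp [0.4719 0.2928 0.2891] yaw y -11.11 z ax [-0.007 -0.019 -1.   ] F [0.1 0.4 0.2] T [ 0.01  0.03 -0.  ] grip 0.0853 q [-1.01  0.27  0.47  1.79 -0.12  1.13 -0.69]
delta cm tool [-2.58  4.01  3.95]
roll needed 0.9056925996195692
```

```bash
python3 -m jog '[{"fingers":8.5,"delta_pos":[-1.3,2,0],"roll":0},{"fingers":8.5,"delta_pos":[-1.3,2,0],"roll":0},{"fingers":8.5,"delta_pos":[0,0,0.5],"roll":0.13},{"fingers":8.5,"delta_pos":[0,0,0.5],"roll":0.13},{"fingers":8.5,"delta_pos":[0,0,0.5],"roll":0.13},{"fingers":8.5,"delta_pos":[0,0,0.5],"roll":0.13},{"fingers":8.5,"delta_pos":[0,0,0.5],"roll":0.13},{"fingers":8.5,"delta_pos":[0,0,0.5],"roll":0.13},{"fingers":8.5,"delta_pos":[0,0,0.5],"roll":0.13},{"fingers":8.5,"delta_pos":[0,0,0],"roll":0}]'
python3 w.py .506 .259 .106 -63
```

```text
time_s: 3.1
ee_pos: [0.504, 0.2575, 0.2496]
eef_rot: [0.977, 0.212, -0.009, 0.009]
wrist_force: [-0.6, 0.5, -0.3]
grip_width: 0.085
t 3.1 tcp [0.504  0.2575 0.2496] yaw y -65.46 z ax [-0.014 -0.022 -1.   ] F [-0.6  0.5 -0.3] T [-0.02 -0.05  0.01] grip 0.085 q [-1.06  0.36  0.66  1.81 -0.23  1.08 -1.46]
delta cm tool [ 0.56 -0.25 14.35]
roll needed -0.04295572415031894
```

```bash
python3 -m jog '[{"fingers":8.5,"delta_pos":[0.3,-0.15,1.5],"roll":-0.03},{"fingers":8.5,"delta_pos":[0.2,0,1.5],"roll":-0.02},{"fingers":8.5,"delta_pos":[0,0,1.5],"roll":0},{"fingers":8.5,"delta_pos":[0,0,1.5],"roll":0},{"fingers":8.5,"delta_pos":[0,0,1.5],"roll":0},{"fingers":8.5,"delta_pos":[0,0,1.0],"roll":0},{"fingers":8.5,"delta_pos":[0,0,0],"roll":0},{"fingers":8.5,"delta_pos":[0,0,0],"roll":0},{"fingers":8.5,"delta_pos":[0,0,0],"roll":0},{"fingers":8.5,"delta_pos":[0,0,0],"roll":0}]'
python3 w.py .506 .259 .106 -63
python3 - <<'E'
from h import *
for n,(u0,v0,u1,v1) in dict(top=(165,160,245,240),side=(220,140,300,240)).items():
    im,d=env.get_image(n);cv2.imwrite(f'pics/{n}3.png',cv2.resize(im[v0:v1,u0:u1],None,fx=6,fy=6,interpolation=cv2.INTER_CUBIC))
E
```

```text
time_s: 4.1
ee_pos: [0.5062, 0.2616, 0.1612]
eef_rot: [0.969, 0.246, -0.009, 0.008]
wrist_force: [0.5, 0.3, -0.3]
grip_width: 0.0851
t 4.1 tcp [0.5062 0.2616 0.1612] yaw y -61.51 z ax [-0.014 -0.02  -1.   ] F [ 0.5  0.3 -0.3] T [-0.    0.01  0.  ] grip 0.0851 q [-1.    0.47  0.6   1.88 -0.31  0.91 -1.33]
delta cm tool [-0.02  0.15  5.52]
roll needed 0.025964219822713006
```

View pics/side3.png

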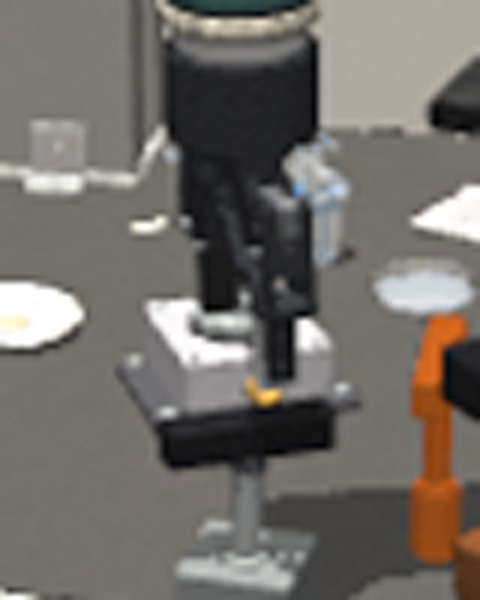

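View pics/top3.png

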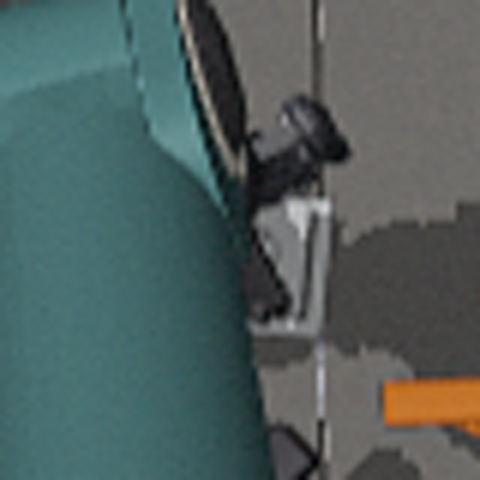

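The key stays upright below, and the jaws straddle its bar (side view bar centre at about px 261,213). Descending and closing.

```bash
python3 -m jog '[{"fingers":8.5,"delta_pos":[0,0.1,1.0],"roll":0.02},{"fingers":8.5,"delta_pos":[0,0.05,1.0],"roll":0},{"fingers":8.5,"delta_pos":[0,0,1.0],"roll":0},{"fingers":8.5,"delta_pos":[0,0,1.0],"roll":0},{"fingers":8.5,"delta_pos":[0,0,1.0],"roll":0},{"fingers":8.5,"delta_pos":[0,0,0.4],"roll":0},{"fingers":8.5,"delta_pos":[0,0,0],"roll":0},{"fingers":8.5,"delta_pos":[0,0,0],"roll":0},{"fingers":8.5,"delta_pos":[0,0,0],"roll":0},{"fingers":8.5,"delta_pos":[0,0,0],"roll":0}]'
python3 w.py .506 .259 .106 -63
```

```text
time_s: 5.2
ee_pos: [0.5061, 0.2589, 0.1021]
eef_rot: [0.972, 0.235, -0.009, 0.008]
wrist_force: [-0.2, 0.1, 0.1]
grip_width: 0.0852
t 5.2 tcp [0.5061 0.2589 0.1021] yaw y -62.77 z ax [-0.014 -0.02  -1.   ] F [-0.2  0.1  0.1] T [ 0.04 -0.02  0.01] grip 0.0852 q [-0.96  0.56  0.56  1.91 -0.38  0.8  -1.29]
delta cm tool [-0.01 -0.01 -0.39]
roll needed 0.004096006354280118
```

```bash
python3 -m jog '[{"fingers":8.5,"delta_pos":[0,0,-0.3],"roll":0},{"fingers":5,"delta_pos":[0,0,0],"roll":0},{"fingers":2,"delta_pos":[0,0,0],"roll":0},{"fingers":1,"delta_pos":[0,0,0],"roll":0},{"fingers":1,"delta_pos":[0,0,0],"roll":0},{"fingers":1,"delta_pos":[0,0,0],"roll":0},{"fingers":1,"delta_pos":[0,0,0],"roll":0},{"fingers":1,"delta_pos":[0,0,0],"roll":0},{"fingers":1,"delta_pos":[0,0,0],"roll":0},{"fingers":1,"delta_pos":[0,0,0],"roll":0}]' 50
python3 w.py .506 .259 .106 -63
```

```text
time_s: 6.2
ee_pos: [0.5069, 0.2594, 0.1067]
eef_rot: [0.972, 0.235, -0.008, 0.008]
wrist_force: [-0.8, -0.3, 0.8]
grip_width: 0.0215
t 6.2 tcp [0.5069 0.2594 0.1067] yaw y -62.77 z ax [-0.012 -0.018 -1.   ] F [-0.8 -0.3  0.8] T [ 0.01  0.07 -0.  ] grip 0.0215 q [-0.97  0.55  0.56  1.91 -0.38  0.81 -1.3 ]
delta cm tool [-0.1  -0.    0.08]
roll needed 0.004069834308755575
```

```bash
python3 -m jog '[{"fingers":1,"delta_pos":[0,0,-0.8],"roll":0},{"fingers":1,"delta_pos":[0,0,-0.8],"roll":0},{"fingers":1,"delta_pos":[0,0,-0.8],"roll":0},{"fingers":1,"delta_pos":[0,0,-1],"roll":0},{"fingers":1,"delta_pos":[0,0,-1.2],"roll":0},{"fingers":1,"delta_pos":[0,0,-1.2],"roll":0},{"fingers":1,"delta_pos":[0,0,-1.5],"roll":0},{"fingers":1,"delta_pos":[0,0,-1.5],"roll":0},{"fingers":1,"delta_pos":[0,0,-0.5],"roll":0},{"fingers":1,"delta_pos":[0,0,0],"roll":0}]'
python3 w.py .568 -.0424 .2 -63
```

```text
time_s: 7.2
ee_pos: [0.5053, 0.2601, 0.2062]
eef_rot: [0.972, 0.235, -0.011, 0.008]
wrist_force: [0.1, 0.4, -6.2]
grip_width: 0.0216
t 7.2 tcp [0.5053 0.2601 0.2062] yaw y -62.77 z ax [-0.017 -0.021 -1.   ] F [ 0.1  0.4 -6.2] T [0.05 0.01 0.01] grip 0.0216 q [-1.03  0.41  0.63  1.85 -0.27  1.   -1.38]
delta cm tool [-8.24 29.76  1.14]
roll needed 0.003974025141474869
```

```bash
python3 -m jog '[{"fingers":1,"delta_pos":[-0.6,2,0],"roll":0},{"fingers":1,"delta_pos":[-1,3.5,0],"roll":0},{"fingers":1,"delta_pos":[-1,3.5,0],"roll":0},{"fingers":1,"delta_pos":[-1,3.5,0],"roll":0},{"fingers":1,"delta_pos":[-1,3.5,0],"roll":0},{"fingers":1,"delta_pos":[-1,3.5,0],"roll":0},{"fingers":1,"delta_pos":[-1,3.5,0],"roll":0},{"fingers":1,"delta_pos":[-0.7,2.5,0],"roll":0},{"fingers":1,"delta_pos":[-0.4,1.5,0],"roll":0},{"fingers":1,"delta_pos":[0,0,0],"roll":0}]'
python3 w.py .568 -.0424 .2 -63
```

```text
time_s: 8.2
ee_pos: [0.5569, -0.0242, 0.2056]
eef_rot: [0.971, 0.238, -0.017, 0.008]
wrist_force: [-0.4, -0.4, -5.5]
grip_width: 0.0214
t 8.2 tcp [ 0.5569 -0.0242  0.2056] yaw y -62.5 z ax [-0.029 -0.023 -0.999] F [-0.4 -0.4 -5.5] T [ 0.09 -0.13  0.  ] grip 0.0214 q [-0.58  0.41  0.71  1.87 -0.28  1.   -0.84]
delta cm tool [0.16 2.13 0.57]
roll needed 0.00864191396724385
```

```bash
python3 -m jog '[{"fingers":1,"delta_pos":[0.1,0.7,0],"roll":0},{"fingers":1,"delta_pos":[0.06,0.7,0],"roll":0},{"fingers":1,"delta_pos":[0,0.5,0],"roll":0},{"fingers":1,"delta_pos":[0,0.2,0],"roll":0},{"fingers":1,"delta_pos":[0,0,0.3],"roll":0},{"fingers":1,"delta_pos":[0,0,0.2],"roll":0},{"fingers":1,"delta_pos":[0,0,0],"roll":0},{"fingers":1,"delta_pos":[0,0,0],"roll":0},{"fingers":1,"delta_pos":[0,0,0],"roll":0},{"fingers":1,"delta_pos":[0,0,0],"roll":0}]'
python3 w.py .568 -.0424 .2 -63
python3 - <<'E'
from h import *
for n,(u0,v0,u1,v1) in dict(top=(250,130,350,230),side=(210,120,310,220)).items():
    im,d=env.get_image(n);np.savez(n+'4.npz',im=im,d=d);cv2.imwrite(f'pics/{n}4.png',cv2.resize(im[v0:v1,u0:u1],None,fx=6,fy=6,interpolation=cv2.INTER_CUBIC))
E
```

```text
time_s: 9.2
ee_pos: [0.5674, -0.0378, 0.1984]
eef_rot: [0.97, 0.241, -0.019, 0.006]
wrist_force: [-0.0, -0.6, -6.3]
grip_width: 0.0215
t 9.2 tcp [ 0.5674 -0.0378  0.1984] yaw y -62.11 z ax [-0.033 -0.02  -0.999] F [-0.  -0.6 -6.3] T [ 0.05 -0.07 -0.05] grip 0.0215 q [-0.54  0.44  0.7   1.85 -0.3   1.   -0.8 ]
delta cm tool [-0.17  0.44 -0.15]
roll needed 0.015475891732198653
```

View pics/side4.png

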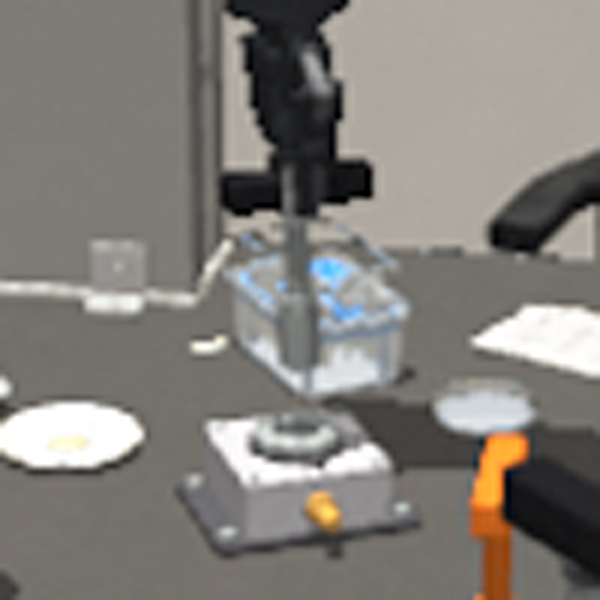

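View pics/top4.png

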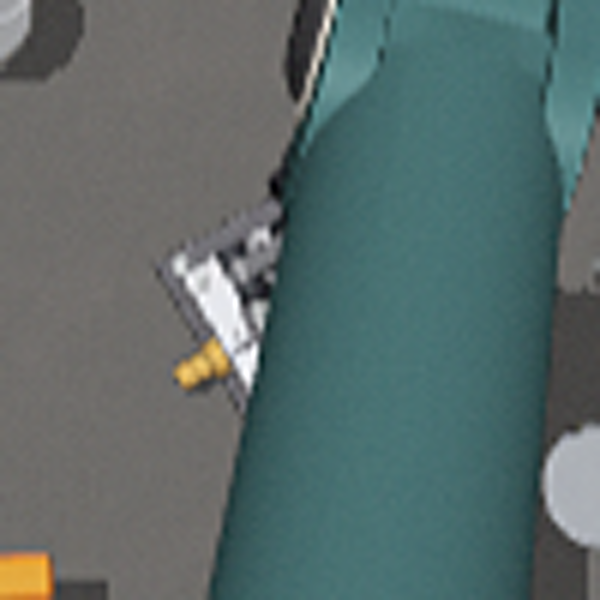

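```bash
python3 - <<'E'
from h import *
o=env.get_obs();M=R.from_quat(o['eef_rot']).as_matrix()
p=o['ee_pos']
print('cam pos',ray('side',(0,0))[0])
print('J', proj('side',p+[.01,0,0])-proj('side',p),proj('side',p+[0,.01,0])-proj('side',p),proj('side',p+[0,0,.01])-proj('side',p))
tipv=[p[0],p[1],p[2]-.0967]; print('tip if vertical',proj('side',tipv),'tip if w/ tool',proj('side',p+M[:,2]*.0967), 'tip rigid since grasp',)
for z in(.09,.14,.19):print(z,proj('side',[p[0],p[1],z]))
print('well mouth est',proj('side',[.568,-.0424,.06]))
z=np.load('side4.npz');im,d=z['im'],z['d'];P=pts('side',d)
for v in range(150,184):
    row=P[v,245:275]; k=np.abs(row[:,0]-p[0])<.035; k&=np.abs(row[:,1]-p[1])<.035
    if k.any():
        us=np.where(k)[0]+245; print(v,us.min(),us.max(),us.mean(),row[k].mean(0).round(4))
m=(P[...,2]>.052)&(P[...,2]<.075)&(np.abs(P[...,0]-.568)<.05)&(np.abs(P[...,1]+.042)<.05)
q=np.argwhere(m)[:,::-1].astype(np.float32);print(len(q),q.min(0),q.max(0),cv2.minEnclosingCircle(q),P[m].min(0),P[m].max(0))
E
```

```text
cam pos [0.28186262 1.48743844 0.74974705]
J [-2.74819688 -0.16289493] [-0.51524683  0.93087899] [-0.00725718 -2.65237735]
tip if vertical [259.70525296 180.11356077] tip if w/ tool [260.66257777 179.95048544] tip rigid since grasp
0.09 [259.71331136 183.05876791]
0.14 [259.67858011 170.36508962]
0.19 [259.64298145 157.35438425]
well mouth est [259.80347826 190.02590259]
150 249 269 258.65 [ 0.5678 -0.0216  0.2232]
151 249 269 259.0 [ 0.5669 -0.0235  0.2189]
152 249 269 259.0 [ 0.5668 -0.0228  0.2154]
153 249 267 258.0 [ 0.5702 -0.0218  0.2118]
154 249 262 255.5 [ 0.5778 -0.0143  0.2102]
155 249 262 256.3 [ 0.5751 -0.0149  0.2065]
156 257 262 259.5 [ 0.5647 -0.0205  0.2014]
157 257 260 258.5 [ 0.5703 -0.0311  0.1936]
158 257 260 258.5 [ 0.5698 -0.0283  0.1908]
159 257 260 258.5 [ 0.5697 -0.0281  0.1871]
160 257 260 258.5 [ 0.5703 -0.0308  0.1823]
161 257 260 258.5 [ 0.5696 -0.027   0.1799]
162 257 261 259.0 [ 0.5684 -0.0301  0.1751]
163 257 261 259.0 [ 0.5684 -0.0302  0.1712]
164 257 261 259.0 [ 0.5686 -0.0313  0.167 ]
165 257 261 259.0 [ 0.5686 -0.0313  0.1632]
166 257 261 259.0 [ 0.5684 -0.0299  0.1598]
167 257 261 259.0 [ 0.5689 -0.0328  0.1549]
168 257 261 259.0 [ 0.5682 -0.029   0.1525]
169 256 262 259.0 [ 0.5687 -0.0316  0.1476]
170 256 262 259.0 [ 0.5682 -0.0288  0.1449]
171 256 262 259.0 [ 0.5679 -0.0272  0.1416]
172 256 262 259.0 [ 0.5681 -0.028   0.1374]
173 256 262 259.0 [ 0.5683 -0.029   0.1331]
174 256 262 259.0 [ 0.5677 -0.0258  0.1306]
175 256 262 259.0 [ 0.5682 -0.0286  0.1255]
176 256 262 259.0 [ 0.568  -0.0274  0.1221]
177 256 262 259.0 [ 0.5682 -0.0283  0.1178]
178 256 262 259.0 [ 0.5684 -0.0291  0.1136]
179 256 262 259.0 [ 0.5681 -0.0275  0.1103]
180 257 262 259.5 [ 0.5662 -0.0272  0.1066]
181 258 260 259.0 [ 0.5683 -0.0285  0.102 ]
73 [252. 188.] [265. 195.] ((258.5, 191.5), 6.670932292938232) [ 0.54753182 -0.0658284   0.05203991] [ 0.59908259 -0.01109012  0.06307603]
```

```bash
python3 w.py .5695 -.0395 .165 -63
```

```text
t 9.3 tcp [ 0.5674 -0.0379  0.1984] yaw y -62.12 z ax [-0.033 -0.02  -0.999] F [-1.   0.1 -5.6] T [-0.01 -0.12  0.02] grip 0.0213 q [-0.54  0.44  0.7   1.85 -0.3   1.   -0.8 ]
delta cm tool [0.24 0.23 3.34]
roll needed 0.015335463903665136
```

```bash
python3 -m jog '[{"fingers":1,"delta_pos":[0.08,0.08,0.5],"roll":0},{"fingers":1,"delta_pos":[0.08,0.08,0.5],"roll":0},{"fingers":1,"delta_pos":[0.08,0.07,0.5],"roll":0},{"fingers":1,"delta_pos":[0,0,0.5],"roll":0},{"fingers":1,"delta_pos":[0,0,0.5],"roll":0},{"fingers":1,"delta_pos":[0,0,0.5],"roll":0},{"fingers":1,"delta_pos":[0,0,0.2],"roll":0},{"fingers":1,"delta_pos":[0,0,0],"roll":0},{"fingers":1,"delta_pos":[0,0,0],"roll":0},{"fingers":1,"delta_pos":[0,0,0],"roll":0}]'
python3 w.py .5695 -.0395 .165 -63
python3 - <<'E'
from h import *
for n,(u0,v0,u1,v1) in dict(side=(235,150,285,210)).items():
    im,d=env.get_image(n);np.savez(n+'5.npz',im=im,d=d);cv2.imwrite(f'pics/{n}5.png',cv2.resize(im[v0:v1,u0:u1],None,fx=10,fy=10,interpolation=cv2.INTER_CUBIC))
E
```

```text
time_s: 10.3
ee_pos: [0.5696, -0.0397, 0.1629]
eef_rot: [0.97, 0.241, -0.019, 0.006]
wrist_force: [0.8, -0.3, -6.3]
grip_width: 0.0215
t 10.3 tcp [ 0.5696 -0.0397  0.1629] yaw y -62.13 z ax [-0.034 -0.021 -0.999] F [ 0.8 -0.3 -6.3] T [ 0.06 -0.05  0.02] grip 0.0215 q [-0.51  0.49  0.67  1.87 -0.34  0.94 -0.77]
delta cm tool [-0.01 -0.02 -0.21]
roll needed 0.015242656227507914
```

View pics/side5.png

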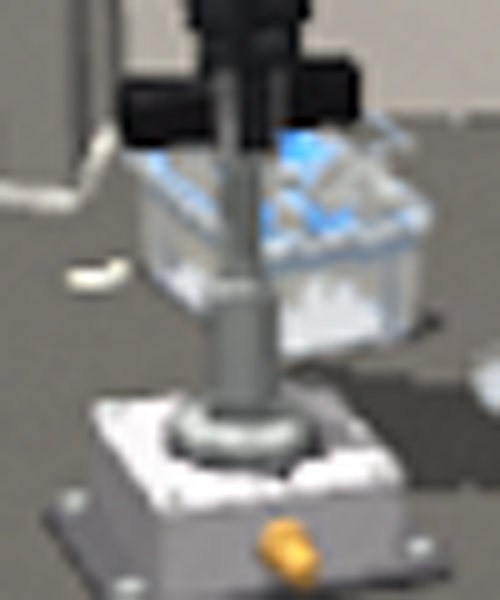

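```bash
python3 -m jog '[{"fingers":1,"delta_pos":[0,0,0.2],"roll":0},{"fingers":1,"delta_pos":[0,0,0.2],"roll":0},{"fingers":1,"delta_pos":[0,0,0.2],"roll":0},{"fingers":1,"delta_pos":[0,0,0.2],"roll":0},{"fingers":1,"delta_pos":[0,0,0.2],"roll":0},{"fingers":1,"delta_pos":[0,0,0.2],"roll":0},{"fingers":1,"delta_pos":[0,0,0.2],"roll":0},{"fingers":1,"delta_pos":[0,0,0.2],"roll":0},{"fingers":1,"delta_pos":[0,0,0.1],"roll":0},{"fingers":1,"delta_pos":[0,0,0.1],"roll":0}]'
python3 w.py .5695 -.0395 .165 -63
```

```text
time_s: 11.35
ee_pos: [0.5715, -0.0409, 0.1499]
eef_rot: [0.97, 0.241, -0.016, 0.005]
wrist_force: [-2.8, 0.3, 6.2]
grip_width: 0.0212
t 11.35 tcp [ 0.5715 -0.0409  0.1499] yaw y -62.14 z ax [-0.029 -0.018 -0.999] F [-2.8  0.3  6.2] T [ 0.23  0.96 -0.04] grip 0.0212 q [-0.5   0.51  0.66  1.88 -0.36  0.91 -0.75]
delta cm tool [-0.16 -0.22 -1.5 ]
roll needed 0.014935390133222728
```

```bash
python3 -m jog '[{"fingers":1,"delta_pos":[0.03,0.06,0.05],"roll":0},{"fingers":1,"delta_pos":[0.03,0.06,0.1],"roll":0},{"fingers":1,"delta_pos":[0.02,0.05,0.1],"roll":0},{"fingers":1,"delta_pos":[0.02,0.05,0.1],"roll":0},{"fingers":1,"delta_pos":[0,0,0.1],"roll":0},{"fingers":1,"delta_pos":[0,0,0.1],"roll":0},{"fingers":1,"delta_pos":[0,0,0.1],"roll":0},{"fingers":1,"delta_pos":[0,0,0.1],"roll":0},{"fingers":1,"delta_pos":[0,0,0.1],"roll":0},{"fingers":1,"delta_pos":[0,0,0.1],"roll":0}]'
python3 w.py .5695 -.0395 .165 -63
```

```text
time_s: 12.35
ee_pos: [0.5721, -0.042, 0.1497]
eef_rot: [0.97, 0.241, -0.017, -0.0]
wrist_force: [-4.1, 0.5, 8.3]
grip_width: 0.0213
t 12.35 tcp [ 0.5721 -0.042   0.1497] yaw y -62.13 z ax [-0.033 -0.007 -0.999] F [-4.1  0.5  8.3] T [0.29 1.28 0.07] grip 0.0213 q [-0.49  0.51  0.65  1.87 -0.37  0.92 -0.74]
delta cm tool [-0.16 -0.35 -1.52]
roll needed 0.015146412707040655
```

```bash
python3 -m jog '[{"fingers":1,"delta_pos":[-0.09,-0.05,0.05],"roll":0},{"fingers":1,"delta_pos":[0,0,0.1],"roll":0},{"fingers":1,"delta_pos":[-0.09,-0.05,0.05],"roll":0},{"fingers":1,"delta_pos":[0,0,0.1],"roll":0},{"fingers":1,"delta_pos":[-0.09,-0.05,0.05],"roll":0},{"fingers":1,"delta_pos":[0,0,0.1],"roll":0},{"fingers":1,"delta_pos":[0,0,0.1],"roll":0},{"fingers":1,"delta_pos":[0,0,0.1],"roll":0},{"fingers":1,"delta_pos":[0,0,0.1],"roll":0},{"fingers":1,"delta_pos":[0,0,0.1],"roll":0}]'
python3 w.py .5695 -.0395 .165 -63
```

```text
time_s: 13.35
ee_pos: [0.5716, -0.0425, 0.1496]
eef_rot: [0.97, 0.241, -0.014, -0.003]
wrist_force: [-4.5, 0.1, 11.6]
grip_width: 0.0213
t 13.35 tcp [ 0.5716 -0.0425  0.1496] yaw y -62.14 z ax [-0.028 -0.002 -1.   ] F [-4.5  0.1 11.6] T [0.31 1.4  0.02] grip 0.0213 q [-0.48  0.51  0.65  1.88 -0.38  0.91 -0.73]
delta cm tool [-0.08 -0.38 -1.54]
roll needed 0.015089096587198121
```

```bash
python3 -m jog '[{"fingers":1,"delta_pos":[0,0,-0.1],"roll":0},{"fingers":1,"delta_pos":[0,0,-0.05],"roll":0},{"fingers":1,"delta_pos":[-0.09,-0.05,0],"roll":0},{"fingers":1,"delta_pos":[-0.09,-0.05,0],"roll":0},{"fingers":1,"delta_pos":[-0.09,-0.05,0],"roll":0},{"fingers":1,"delta_pos":[0,0,0],"roll":0},{"fingers":1,"delta_pos":[0,0,0.1],"roll":0},{"fingers":1,"delta_pos":[0,0,0.1],"roll":0},{"fingers":1,"delta_pos":[0,0,0.1],"roll":0},{"fingers":1,"delta_pos":[0,0,0.1],"roll":0}]'
python3 w.py .5695 -.0395 .165 -63
python3 - <<'E'
from h import *
for n,(u0,v0,u1,v1) in dict(side=(235,150,285,210)).items():
    im,d=env.get_image(n);np.savez(n+'6.npz',im=im,d=d);cv2.imwrite(f'pics/{n}6.png',cv2.resize(im[v0:v1,u0:u1],None,fx=10,fy=10,interpolation=cv2.INTER_CUBIC))
E
```

```text
time_s: 14.35
ee_pos: [0.5708, -0.0428, 0.1496]
eef_rot: [0.971, 0.241, -0.011, -0.002]
wrist_force: [-1.0, 0.3, 7.1]
grip_width: 0.0209
t 14.35 tcp [ 0.5708 -0.0428  0.1496] yaw y -62.13 z ax [-0.022 -0.001 -1.   ] F [-1.   0.3  7.1] T [ 0.21  0.57 -0.02] grip 0.0209 q [-0.48  0.51  0.65  1.88 -0.38  0.9  -0.73]
delta cm tool [ 0.   -0.37 -1.54]
roll needed 0.015118902493432415
```

View pics/side6.png

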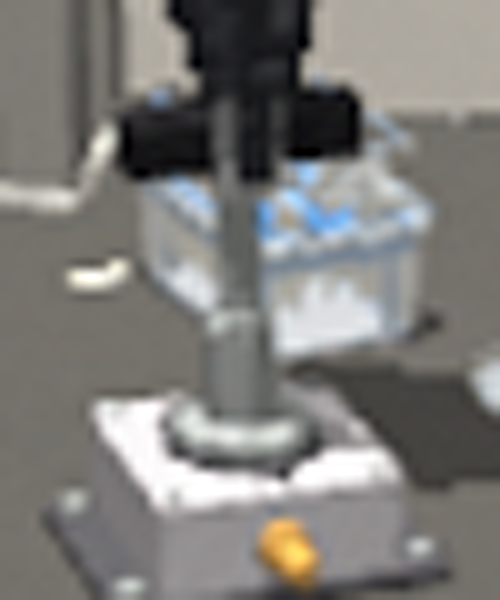

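```bash
python3 - <<'E'
from h import *
im=np.load('top0.npz')['im']
s=8;u0,v0=275,155
Z=cv2.resize(im[155:205,275:325],None,fx=s,fy=s,interpolation=cv2.INTER_CUBIC);g=cv2.cvtColor(Z,6)
def px(c): return ((c[0]+.5)/s-.5+u0,(c[1]+.5)/s-.5+v0)
w=(g>190).astype(np.uint8)
c,h=cv2.findContours(w,cv2.RETR_CCOMP,2)
i=max(range(len(c)),key=lambda i:cv2.contourArea(c[i]));hull=cv2.convexHull(c[i])
r=cv2.minAreaRect(hull);print('block',r,onplane('top',px(r[0]),.045))
for j in range(len(c)):
    if h[0][j][3]>=0 and cv2.contourArea(c[j])>1500:
        e=cv2.fitEllipse(c[j]);print('ring outer',e,onplane('top',px(e[0]),.055))
m=np.zeros_like(w);cv2.circle(m,(201,205),60,1,-1)
dk=((g<100)&(m>0)).astype(np.uint8);c,_=cv2.findContours(dk,0,2)
for k in c:
    if cv2.contourArea(k)>200:
        e=cv2.fitEllipse(k);print('dark',cv2.contourArea(k),e,onplane('top',px(e[0]),.054),onplane('top',px(e[0]),.06))
print('cam',ray('top',(0,0))[0])
E
```

```text
block ((193.55447387695312, 199.69947814941406), (252.9359588623047, 233.87484741210938), 59.48176956176758) [ 0.57539994 -0.04144641  0.045     ]
dark 2090.5 ((201.61431884765625, 203.0491485595703), (55.24042510986328, 64.55278778076172), 99.39591979980469) [ 0.57238066 -0.04334828  0.054     ] [ 0.57134417 -0.04247285  0.06      ]
cam [0.36736997 0.12980488 1.24075046]
```

```bash
python3 -m jog '[{"fingers":1,"delta_pos":[0,0,-0.2],"roll":0},{"fingers":1,"delta_pos":[-0.08,0.04,-0.1],"roll":0},{"fingers":1,"delta_pos":[-0.08,0.04,0],"roll":0},{"fingers":1,"delta_pos":[0,0,0],"roll":0},{"fingers":1,"delta_pos":[0,0,0.15],"roll":0},{"fingers":1,"delta_pos":[0,0,0.15],"roll":0},{"fingers":1,"delta_pos":[0,0,0.15],"roll":0.03},{"fingers":1,"delta_pos":[0,0,0.15],"roll":-0.03},{"fingers":1,"delta_pos":[0,0,0.15],"roll":0.03},{"fingers":1,"delta_pos":[0,0,0.15],"roll":-0.03}]'
python3 w.py .5695 -.0395 .165 -63
```

```text
time_s: 15.4
ee_pos: [0.569, -0.0448, 0.149]
eef_rot: [0.971, 0.241, -0.012, -0.005]
wrist_force: [-1.8, 1.2, 8.4]
grip_width: 0.0211
t 15.4 tcp [ 0.569  -0.0448  0.149 ] yaw y -62.16 z ax [-0.025  0.003 -1.   ] F [-1.8  1.2  8.4] T [ 0.32  1.07 -0.03] grip 0.0211 q [-0.47  0.51  0.65  1.88 -0.38  0.91 -0.72]
delta cm tool [ 0.26 -0.47 -1.6 ]
roll needed 0.014712885232299473
```

```bash
python3 -m jog '[{"fingers":1,"delta_pos":[0,0,-0.15],"roll":0},{"fingers":1,"delta_pos":[-0.04,-0.08,-0.05],"roll":0},{"fingers":1,"delta_pos":[-0.04,-0.08,0],"roll":0},{"fingers":1,"delta_pos":[0,0,0],"roll":0},{"fingers":1,"delta_pos":[0,0,0.15],"roll":0},{"fingers":1,"delta_pos":[0,0,0.15],"roll":0},{"fingers":1,"delta_pos":[0,0,0.15],"roll":0.03},{"fingers":1,"delta_pos":[0,0,0.15],"roll":-0.03},{"fingers":1,"delta_pos":[0,0,0.15],"roll":0.03},{"fingers":1,"delta_pos":[0,0,0.15],"roll":-0.03}]'
python3 w.py .5695 -.0395 .165 -63
```

```text
time_s: 16.4
ee_pos: [0.5687, -0.0448, 0.1491]
eef_rot: [0.971, 0.24, -0.011, -0.006]
wrist_force: [-3.0, -0.1, 7.7]
grip_width: 0.0214
t 16.4 tcp [ 0.5687 -0.0448  0.1491] yaw y -62.26 z ax [-0.024  0.007 -1.   ] F [-3.  -0.1  7.7] T [ 0.15  0.85 -0.03] grip 0.0214 q [-0.47  0.5   0.65  1.89 -0.39  0.91 -0.72]
delta cm tool [ 0.29 -0.46 -1.58]
roll needed 0.012850296418430295
```

```bash
python3 -m jog '[{"fingers":1,"delta_pos":[0,0,-0.3],"roll":0},{"fingers":1,"delta_pos":[0,0,-0.2],"roll":0},{"fingers":1,"delta_pos":[-0.1,-0.1,0],"roll":0},{"fingers":1,"delta_pos":[-0.05,-0.05,0],"roll":0},{"fingers":1,"delta_pos":[0,0,0],"roll":0},{"fingers":1,"delta_pos":[0,0,0],"roll":0},{"fingers":1,"delta_pos":[0,0,0],"roll":0},{"fingers":1,"delta_pos":[0,0,0],"roll":0},{"fingers":1,"delta_pos":[0,0,0],"roll":0},{"fingers":1,"delta_pos":[0,0,0],"roll":0}]'
python3 w.py .5695 -.0395 .165 -63
python3 - <<'E'
from h import *
for n,(u0,v0,u1,v1) in dict(side=(235,150,285,210)).items():
    im,d=env.get_image(n);np.savez(n+'7.npz',im=im,d=d);cv2.imwrite(f'pics/{n}7.png',cv2.resize(im[v0:v1,u0:u1],None,fx=10,fy=10,interpolation=cv2.INTER_CUBIC))
E
```

```text
time_s: 17.4
ee_pos: [0.5654, -0.0436, 0.1529]
eef_rot: [0.971, 0.239, -0.012, -0.007]
wrist_force: [-0.5, 0.8, -4.1]
grip_width: 0.0214
t 17.4 tcp [ 0.5654 -0.0436  0.1529] yaw y -62.33 z ax [-0.027  0.007 -1.   ] F [-0.5  0.8 -4.1] T [-0.06 -0.09  0.  ] grip 0.0214 q [-0.48  0.49  0.65  1.89 -0.38  0.91 -0.73]
delta cm tool [ 0.53 -0.19 -1.22]
roll needed 0.011671802772497988
```

View pics/side7.png

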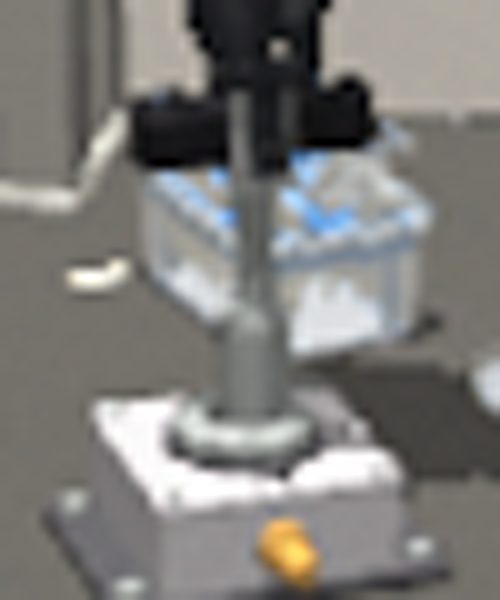

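```bash
python3 - <<'E'
from h import *
for f in('side0','top0','side4','side7'):
    z=np.load(f+'.npz');P=pts(f[:-1],z['d']);im=z['im']
    near=(np.abs(P[...,0]-.569)<.09)&(np.abs(P[...,1]+.042)<.09)
    m=near&(P[...,2]>.036)&(P[...,2]<.075)&(im.min(2)>150)
    q=P[m][:,:2].astype(np.float32)
    if len(q)>20:
        print(f,'block',len(q),cv2.minAreaRect(q))
    m=near&(P[...,2]>.052)&(P[...,2]<.072)
    q=P[m][:,:2].astype(np.float32);print('  boss',len(q),cv2.minEnclosingCircle(q),q.mean(0))
from scipy.optimize import least_squares
print('TCPs: side4 .5674,-.0378 ; side7 .5654,-.0436')
for f,y0,t in(('side4',-.038,.1984),('side7',-.0436,.1529)):
    z=np.load(f+'.npz');P=pts('side',z['d'])
    for nm,a,b,rad in(('rod',t-.058,t-.02,.008),('bit',t-.09 if f=='side4' else t-.078,t-.062,.0125)):
        m=(np.abs(P[...,0]-.568)<.02)&(np.abs(P[...,1]-y0)<.025)&(P[...,2]>a)&(P[...,2]<b)
        q=P[m][:,:2]
        s=least_squares(lambda c:np.hypot(q[:,0]-c[0],q[:,1]-c[1])-rad,[.568,y0-.002],loss='soft_l1',f_scale=.002)
        print(f,nm,len(q),s.x.round(4),'mean surf',q.mean(0).round(4))
E
```

```text
side0 block 242 ((0.5717962980270386, -0.03781156241893768), (0.09180963784456253, 0.09746340662240982), 28.4097843170166)
  boss 78 ((0.5701012015342712, -0.035393211990594864), 0.02842881716787815) [ 0.57224447 -0.03622311]
top0 block 655 ((0.5701210498809814, -0.043118663132190704), (0.09116926789283752, 0.09272031486034393), 28.307022094726562)
  boss 151 ((0.5684728622436523, -0.05050593614578247), 0.03615463152527809) [ 0.5687954  -0.04289685]
side4 block 198 ((0.5706343650817871, -0.03821869194507599), (0.0942833349108696, 0.09799879789352417), 27.085542678833008)
  boss 73 ((0.5731059312820435, -0.03896640986204147), 0.028295442461967468) [ 0.57284695 -0.03719697]
side7 block 195 ((0.5724197626113892, -0.04048130661249161), (0.09330151230096817, 0.10214392840862274), 27.13105010986328)
  boss 74 ((0.5704392790794373, -0.03825634345412254), 0.027659829705953598) [ 0.5704482  -0.03080661]
TCPs: side4 .5674,-.0378 ; side7 .5654,-.0436
side4 rod 55 [ 0.5692 -0.034 ] mean surf [ 0.5682 -0.0299]
side4 bit 51 [ 0.5697 -0.0374] mean surf [ 0.5681 -0.028 ]
side7 rod 49 [ 0.567  -0.0389] mean surf [ 0.5666 -0.034 ]
side7 bit 30 [ 0.5684 -0.0414] mean surf [ 0.5653 -0.0328]
```

```bash
python3 -m jog '[{"fingers":1,"delta_pos":[0.1,0.05,0],"roll":0},{"fingers":1,"delta_pos":[0.1,0.05,0],"roll":0},{"fingers":1,"delta_pos":[0.1,0.05,0],"roll":0},{"fingers":1,"delta_pos":[0.05,0.03,0],"roll":0},{"fingers":1,"delta_pos":[0,0,0],"roll":0},{"fingers":1,"delta_pos":[0,0,0],"roll":0},{"fingers":1,"delta_pos":[0,0,0.1],"roll":0},{"fingers":1,"delta_pos":[0,0,0.1],"roll":0},{"fingers":1,"delta_pos":[0,0,0.1],"roll":0},{"fingers":1,"delta_pos":[0,0,0.1],"roll":0}]'
python3 w.py .5695 -.0435 .15
```

```text
time_s: 18.45
ee_pos: [0.5698, -0.0437, 0.1495]
eef_rot: [0.971, 0.239, -0.012, -0.007]
wrist_force: [-1.7, -0.0, 6.7]
grip_width: 0.021
t 18.45 tcp [ 0.5698 -0.0437  0.1495] yaw y -62.34 z ax [-0.027  0.007 -1.   ] F [-1.7 -0.   6.7] T [0.13 0.72 0.02] grip 0.021 q [-0.47  0.51  0.65  1.88 -0.39  0.91 -0.72]
delta cm tool [-0.02 -0.04 -0.05]
```

```bash
python3 -m jog '[{"fingers":1,"delta_pos":[0,0,-0.2],"roll":0},{"fingers":1,"delta_pos":[0.02,0.1,-0.1],"roll":0},{"fingers":1,"delta_pos":[0,0.08,0],"roll":0},{"fingers":1,"delta_pos":[0,0,0],"roll":0},{"fingers":1,"delta_pos":[0,0,0.1],"roll":0},{"fingers":1,"delta_pos":[0,0,0.1],"roll":0},{"fingers":1,"delta_pos":[0,0,0.1],"roll":0},{"fingers":1,"delta_pos":[0,0,0.1],"roll":0},{"fingers":1,"delta_pos":[0,0,0.1],"roll":0},{"fingers":1,"delta_pos":[0,0,0.1],"roll":0}]'
python3 w.py .5695 -.0435 .15
```

```text
time_s: 19.45
ee_pos: [0.5702, -0.0454, 0.1447]
eef_rot: [0.971, 0.239, -0.013, -0.007]
wrist_force: [0.5, -0.4, -5.0]
grip_width: 0.0214
t 19.45 tcp [ 0.5702 -0.0454  0.1447] yaw y -62.34 z ax [-0.028  0.007 -1.   ] F [ 0.5 -0.4 -5. ] T [-0.15 -0.11  0.02] grip 0.0214 q [-0.47  0.51  0.64  1.88 -0.39  0.9  -0.72]
delta cm tool [ 0.02 -0.21 -0.53]
```

```bash
python3 -m jog '[{"fingers":1,"delta_pos":[0,0,0.15],"roll":0},{"fingers":1,"delta_pos":[0,0,0.15],"roll":0},{"fingers":1,"delta_pos":[0,0,0.15],"roll":0},{"fingers":1,"delta_pos":[0,0,0.15],"roll":0},{"fingers":1,"delta_pos":[0,0,0.15],"roll":0},{"fingers":1,"delta_pos":[0,0,0.15],"roll":0},{"fingers":1,"delta_pos":[0,0,0.15],"roll":0},{"fingers":1,"delta_pos":[0,0,0.15],"roll":0},{"fingers":1,"delta_pos":[0,0,0.1],"roll":0},{"fingers":1,"delta_pos":[0,0,0],"roll":0}]'
python3 w.py .5702 -.0454 .1247
```

```text
time_s: 20.45
ee_pos: [0.5699, -0.0455, 0.1303]
eef_rot: [0.971, 0.239, -0.013, -0.006]
wrist_force: [0.3, -0.1, -6.0]
grip_width: 0.0215
t 20.45 tcp [ 0.5699 -0.0455  0.1303] yaw y -62.34 z ax [-0.028  0.006 -1.   ] F [ 0.3 -0.1 -6. ] T [-0.2  -0.21 -0.03] grip 0.0215 q [-0.46  0.53  0.63  1.89 -0.41  0.88 -0.7 ]
delta cm tool [0.04 0.02 0.56]
```

```bash
python3 -m jog '[{"fingers":1,"delta_pos":[0,0,0.08],"roll":0},{"fingers":1,"delta_pos":[0,0,0.08],"roll":0},{"fingers":1,"delta_pos":[0,0,0.08],"roll":0},{"fingers":1,"delta_pos":[0,0,0.08],"roll":0},{"fingers":1,"delta_pos":[0,0,0.08],"roll":0},{"fingers":1,"delta_pos":[0,0,0.08],"roll":0},{"fingers":1,"delta_pos":[0,0,0.08],"roll":0},{"fingers":1,"delta_pos":[0,0,0.06],"roll":0},{"fingers":1,"delta_pos":[0,0,0.06],"roll":0},{"fingers":1,"delta_pos":[0,0,0.06],"roll":0}]'
python3 w.py .5702 -.0454 .1247
```

```text
time_s: 21.45
ee_pos: [0.5704, -0.0454, 0.1239]
eef_rot: [0.971, 0.239, -0.012, -0.007]
wrist_force: [-2.5, -0.0, 1.3]
grip_width: 0.0211
t 21.45 tcp [ 0.5704 -0.0454  0.1239] yaw y -62.34 z ax [-0.027  0.007 -1.   ] F [-2.5 -0.   1.3] T [-0.03  0.44  0.08] grip 0.0211 q [-0.45  0.54  0.63  1.89 -0.41  0.87 -0.7 ]
delta cm tool [-0.02 -0.01 -0.08]
```

```bash
python3 -m jog '[{"fingers":1,"delta_pos":[0,0,0.03],"roll":-0.04},{"fingers":1,"delta_pos":[0,0,0.03],"roll":-0.04},{"fingers":1,"delta_pos":[0,0,0.03],"roll":-0.04},{"fingers":1,"delta_pos":[0,0,0.05],"roll":0},{"fingers":1,"delta_pos":[0,0,0.06],"roll":0},{"fingers":1,"delta_pos":[0,0,0.06],"roll":0},{"fingers":1,"delta_pos":[0,0,0.06],"roll":0},{"fingers":1,"delta_pos":[0,0,0.06],"roll":0},{"fingers":1,"delta_pos":[0,0,0.06],"roll":0},{"fingers":1,"delta_pos":[0,0,0.06],"roll":0}]'
python3 w.py .5702 -.0454 .1247
```

```text
time_s: 22.45
ee_pos: [0.5704, -0.0459, 0.1175]
eef_rot: [0.955, 0.298, -0.012, -0.006]
wrist_force: [0.6, -0.3, -5.6]
grip_width: 0.0215
t 22.45 tcp [ 0.5704 -0.0459  0.1175] yaw y -55.39 z ax [-0.026  0.005 -1.   ] F [ 0.6 -0.3 -5.6] T [-0.23 -0.27  0.01] grip 0.0215 q [-0.43  0.54  0.59  1.9  -0.4   0.85 -0.59]
delta cm tool [ 0.   -0.06 -0.71]
```

```bash
python3 -m jog '[{"fingers":1,"delta_pos":[0,0,0.1],"roll":0},{"fingers":1,"delta_pos":[0,0,0.1],"roll":0},{"fingers":1,"delta_pos":[0,0,0.1],"roll":0},{"fingers":1,"delta_pos":[0,0,0.1],"roll":0},{"fingers":1,"delta_pos":[0,0,0.1],"roll":0},{"fingers":1,"delta_pos":[0,0,0.1],"roll":0},{"fingers":1,"delta_pos":[0,0,0.08],"roll":0},{"fingers":1,"delta_pos":[0,0,0.06],"roll":0},{"fingers":1,"delta_pos":[0,0,0.06],"roll":0},{"fingers":1,"delta_pos":[0,0,0.06],"roll":0}]'
python3 w.py .5702 -.0454 .1107
```

```text
time_s: 23.45
ee_pos: [0.5708, -0.0459, 0.1107]
eef_rot: [0.955, 0.297, -0.011, -0.007]
wrist_force: [-2.5, -0.4, 5.6]
grip_width: 0.0213
t 23.45 tcp [ 0.5708 -0.0459  0.1107] yaw y -55.4 z ax [-0.025  0.007 -1.   ] F [-2.5 -0.4  5.6] T [-0.11  0.66 -0.02] grip 0.0213 q [-0.42  0.55  0.58  1.9  -0.41  0.83 -0.58]
delta cm tool [-0.02 -0.08  0.  ]
```

```bash
python3 -m jog '[{"fingers":1,"delta_pos":[0,0,0.02],"roll":-0.06},{"fingers":1,"delta_pos":[0,0,0.02],"roll":-0.06},{"fingers":1,"delta_pos":[0,0,0.02],"roll":-0.06},{"fingers":1,"delta_pos":[0,0,0.02],"roll":-0.06},{"fingers":1,"delta_pos":[0,0,0.02],"roll":-0.06},{"fingers":1,"delta_pos":[0,0,0.02],"roll":-0.06},{"fingers":1,"delta_pos":[0,0,0.02],"roll":-0.06},{"fingers":1,"delta_pos":[0,0,0],"roll":0},{"fingers":1,"delta_pos":[0,0,0],"roll":0},{"fingers":1,"delta_pos":[0,0,0],"roll":0}]'
python3 w.py .5702 -.0454 .1107
```

```text
time_s: 24.45
ee_pos: [0.5708, -0.0465, 0.1108]
eef_rot: [0.869, 0.494, -0.008, -0.009]
wrist_force: [-1.4, 0.3, 0.7]
grip_width: 0.0217
t 24.45 tcp [ 0.5708 -0.0465  0.1108] yaw y -30.75 z ax [-0.023  0.008 -1.   ] F [-1.4  0.3  0.7] T [-0.19  0.28 -0.03] grip 0.0217 q [-0.34  0.53  0.47  1.89 -0.33  0.82 -0.22]
delta cm tool [ 0.06 -0.11  0.01]
```

```bash
python3 -m jog '[{"fingers":1,"delta_pos":[0,0,0.02],"roll":-0.06},{"fingers":1,"delta_pos":[0,0,0.02],"roll":-0.06},{"fingers":1,"delta_pos":[0,0,0.02],"roll":-0.06},{"fingers":1,"delta_pos":[0,0,0.02],"roll":-0.06},{"fingers":1,"delta_pos":[0,0,0.02],"roll":-0.06},{"fingers":1,"delta_pos":[0,0,0.02],"roll":-0.06},{"fingers":1,"delta_pos":[0,0,0.02],"roll":-0.06},{"fingers":1,"delta_pos":[0,0,0.02],"roll":-0.06},{"fingers":1,"delta_pos":[0,0,0.02],"roll":-0.06},{"fingers":1,"delta_pos":[0,0,0],"roll":0}]'
python3 w.py .5702 -.0454 .1107
```

```text
time_s: 25.45
ee_pos: [0.5713, -0.0464, 0.1108]
eef_rot: [0.703, 0.711, -0.005, -0.011]
wrist_force: [-1.7, -0.7, 0.1]
grip_width: 0.021
t 25.45 tcp [ 0.5713 -0.0464  0.1108] yaw y 0.7 z ax [-0.022  0.009 -1.   ] F [-1.7 -0.7  0.1] T [-0.32  0.22 -0.09] grip 0.021 q [-0.23  0.51  0.34  1.89 -0.24  0.8   0.24]
delta cm tool [ 0.11 -0.11  0.01]
```

```bash
python3 -m jog '[{"fingers":1,"delta_pos":[0,0,0.02],"roll":-0.04},{"fingers":1,"delta_pos":[0,0,0.02],"roll":-0.04},{"fingers":1,"delta_pos":[0,0,0.02],"roll":-0.04},{"fingers":1,"delta_pos":[0,0,0.02],"roll":-0.04},{"fingers":1,"delta_pos":[0,0,0.02],"roll":-0.04},{"fingers":1,"delta_pos":[0,0,0.02],"roll":-0.04},{"fingers":1,"delta_pos":[0,0,0.02],"roll":-0.04},{"fingers":1,"delta_pos":[0,0,0.02],"roll":-0.04},{"fingers":1,"delta_pos":[0,0,0.02],"roll":-0.04},{"fingers":1,"delta_pos":[0,0,0.02],"roll":-0.04}]' 70
python3 w.py .5702 -.0454 .1107
```

```text
time_s: 26.45
ee_pos: [0.5713, -0.0468, 0.1109]
eef_rot: [0.558, 0.83, -0.001, -0.013]
wrist_force: [-2.8, 0.3, 3.3]
grip_width: 0.021
t 26.45 tcp [ 0.5713 -0.0468  0.1109] yaw y 22.18 z ax [-0.022  0.013 -1.   ] F [-2.8  0.3  3.3] T [-0.02  0.34 -2.01] grip 0.021 q [-0.16  0.51  0.24  1.88 -0.18  0.8   0.57]
delta cm tool [ 0.17 -0.04  0.02]
```

```bash
python3 -m jog '[{"fingers":1,"delta_pos":[0,0,0.02],"roll":-0.04},{"fingers":1,"delta_pos":[0,0,0.02],"roll":-0.04},{"fingers":1,"delta_pos":[0,0,0.02],"roll":-0.04},{"fingers":1,"delta_pos":[0,0,0.02],"roll":-0.04},{"fingers":1,"delta_pos":[0,0,0.02],"roll":-0.04},{"fingers":1,"delta_pos":[0,0,0.02],"roll":-0.04},{"fingers":1,"delta_pos":[0,0,0],"roll":-0.03},{"fingers":1,"delta_pos":[0,0,0],"roll":-0.02},{"fingers":1,"delta_pos":[0,0,0],"roll":-0.01},{"fingers":1,"delta_pos":[0,0,0],"roll":0}]'
python3 w.py .5702 -.0454 .1107
```

```text
time_s: 27.45
ee_pos: [0.5699, -0.0468, 0.111]
eef_rot: [0.454, 0.891, 0.009, -0.017]
wrist_force: [-2.7, 2.1, 3.8]
grip_width: 0.0209
t 27.45 tcp [ 0.5699 -0.0468  0.111 ] yaw y 36.0 z ax [-0.022  0.032 -0.999] F [-2.7  2.1  3.8] T [ 0.09  0.61 -3.63] grip 0.0209 q [-0.09  0.5   0.17  1.88 -0.16  0.8   0.8 ]
delta cm tool [0.09 0.1  0.04]
```

```bash
python3 -m jog '[{"fingers":1,"delta_pos":[0,0,0],"roll":0},{"fingers":1,"delta_pos":[0,0,0],"roll":0},{"fingers":2.6,"delta_pos":[0,0,0],"roll":0},{"fingers":3.5,"delta_pos":[0,0,0],"roll":0},{"fingers":5,"delta_pos":[0,0,0],"roll":0},{"fingers":7,"delta_pos":[0,0,0],"roll":0},{"fingers":8.5,"delta_pos":[0,0,0],"roll":0},{"fingers":8.5,"delta_pos":[0,0,0],"roll":0},{"fingers":8.5,"delta_pos":[0,0,0],"roll":0},{"fingers":8.5,"delta_pos":[0,0,0],"roll":0}]'
python3 w.py .5702 -.0454 .2
python3 - <<'E'
from h import *
im,d=env.get_image('side');np.savez('side8.npz',im=im,d=d);cv2.imwrite('pics/side8.png',cv2.resize(im[130:210,220:300],None,fx=7,fy=7,interpolation=cv2.INTER_CUBIC))
E
```

```text
time_s: 28.45
ee_pos: [0.5719, -0.0454, 0.1103]
eef_rot: [0.437, 0.9, 0.006, -0.014]
wrist_force: [0.4, -0.3, -0.3]
grip_width: 0.0851
t 28.45 tcp [ 0.5719 -0.0454  0.1103] yaw y 38.22 z ax [-0.02   0.022 -1.   ] F [ 0.4 -0.3 -0.3] T [-0.03 -0.08  0.  ] grip 0.0851 q [-0.1   0.5   0.17  1.88 -0.14  0.79  0.82]
delta cm tool [ 0.37 -0.15 -8.96]
```

View pics/side8.png

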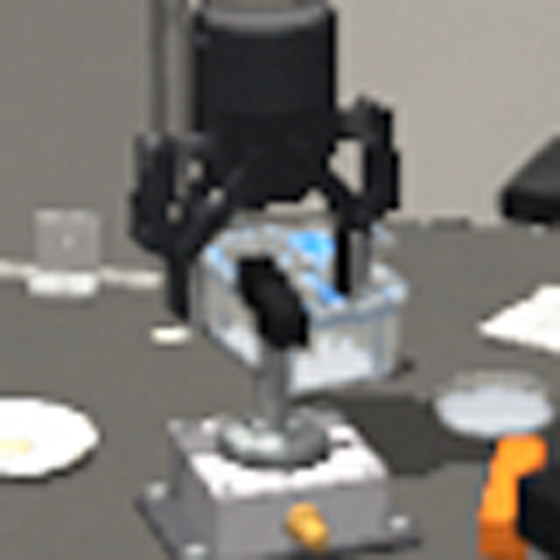

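Key is upright in the well, bar (px ~259,174) free between the open fingers. Lifting off and moving aside for a clear top view.

```bash
python3 -m jog '[{"fingers":8.5,"delta_pos":[0,0,-1],"roll":0},{"fingers":8.5,"delta_pos":[0,0,-1.5],"roll":0},{"fingers":8.5,"delta_pos":[0,0,-2],"roll":0},{"fingers":8.5,"delta_pos":[0,0,-2],"roll":0},{"fingers":8.5,"delta_pos":[0,0,-2],"roll":0},{"fingers":8.5,"delta_pos":[0,0,-2],"roll":0},{"fingers":8.5,"delta_pos":[0,0,-2],"roll":0},{"fingers":8.5,"delta_pos":[0,0,-1],"roll":0},{"fingers":8.5,"delta_pos":[0,0,0],"roll":0},{"fingers":8.5,"delta_pos":[0,0,0],"roll":0}]'
python3 w.py .5 .22 .25
```

```text
time_s: 29.5
ee_pos: [0.5744, -0.0497, 0.2556]
eef_rot: [0.437, 0.899, 0.006, -0.013]
wrist_force: [0.3, -0.1, -0.3]
grip_width: 0.0847
t 29.5 tcp [ 0.5744 -0.0497  0.2556] yaw y 38.17 z ax [-0.017  0.022 -1.   ] F [ 0.3 -0.1 -0.3] T [-0.04  0.02 -0.03] grip 0.0847 q [-0.12  0.33  0.2   1.76 -0.09  1.08  0.78]
delta cm tool [25.78 10.82  1.27]
```

```bash
python3 -m jog '[{"fingers":8.5,"delta_pos":[2,0.8,0],"roll":0},{"fingers":8.5,"delta_pos":[3,1.2,0],"roll":0},{"fingers":8.5,"delta_pos":[3,1.2,0],"roll":0},{"fingers":8.5,"delta_pos":[3,1.2,0],"roll":0},{"fingers":8.5,"delta_pos":[3,1.2,0],"roll":0},{"fingers":8.5,"delta_pos":[3,1.2,0],"roll":0},{"fingers":8.5,"delta_pos":[3,1.2,0],"roll":0},{"fingers":8.5,"delta_pos":[2,0.8,0],"roll":0},{"fingers":8.5,"delta_pos":[1,0.4,0],"roll":0},{"fingers":8.5,"delta_pos":[0,0,0],"roll":0}]'
python3 - <<'E'
from h import *
a=[]
for n,(u0,v0,u1,v1) in dict(side=(220,150,300,230),top=(260,140,340,220)).items():
    im,d=env.get_image(n);np.savez(n+'9.npz',im=im,d=d);cv2.imwrite(f'pics/{n}9full.png',im);a.append(cv2.resize(im[v0:v1,u0:u1],None,fx=5,fy=5,interpolation=cv2.INTER_CUBIC))
cv2.imwrite('pics/both9.png',np.hstack(a))
P=pts('top',d);m=(P[...,2]>.1)&(im.max(2)<85)&(np.abs(P[...,0]-.57)<.07)&(np.abs(P[...,1]+.045)<.07)
r=cv2.minAreaRect(np.argwhere(m)[:,::-1].astype(np.float32));w=np.array([onplane('top',x,.141) for x in cv2.boxPoints(r)])
print(w.mean(0),'z',np.nanmedian(P[m][:,2]))
for e in (w[1]-w[0],w[2]-w[1]): print(np.linalg.norm(e),np.degrees(np.arctan2(e[1],e[0])))
E
```

```text
time_s: 30.5
ee_pos: [0.4965, 0.1938, 0.25]
eef_rot: [0.439, 0.898, -0.001, -0.02]
wrist_force: [0.8, -0.5, 0.4]
grip_width: 0.0849
[ 0.5699047  -0.04433076  0.141     ] z 0.14086773867019026
0.09118681433905802 -66.81975003116315
0.023265998470379363 -158.71400384531788
```

View pics/both9.png

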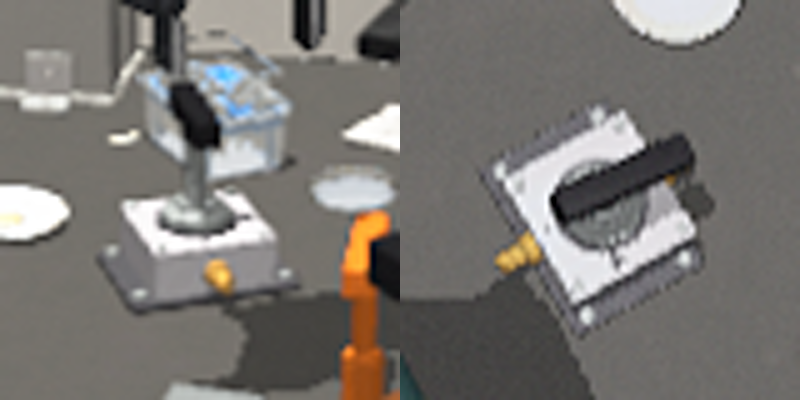

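View pics/top9full.png

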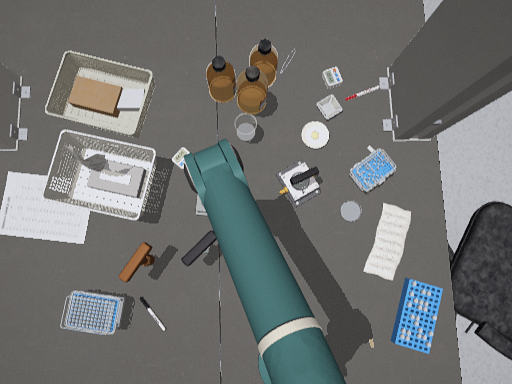

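```bash
python3 - <<'E'
from h import *
a=[cv2.resize(np.load(f+'.npz')['im'][160:202,278:320],None,fx=9,fy=9,interpolation=cv2.INTER_CUBIC) for f in('top0','top9')]
cv2.imwrite('pics/cmp.png',np.hstack(a))
i0,i9=[np.load(f+'.npz')['im'].astype(int) for f in('top0','top9')]
for n,(u,v) in dict(beaker=(246,127),dish=(315,135),petri=(350,211),timer=(333,76),timer2=(182,157)).items():
    print(n,np.abs(i0-i9)[v-22:v+22,u-22:u+22].mean().round(2))
E
```

```text
beaker 2.39
dish 1.26
petri 1.48
timer 1.49
timer2 12.79
```

View pics/cmp.png

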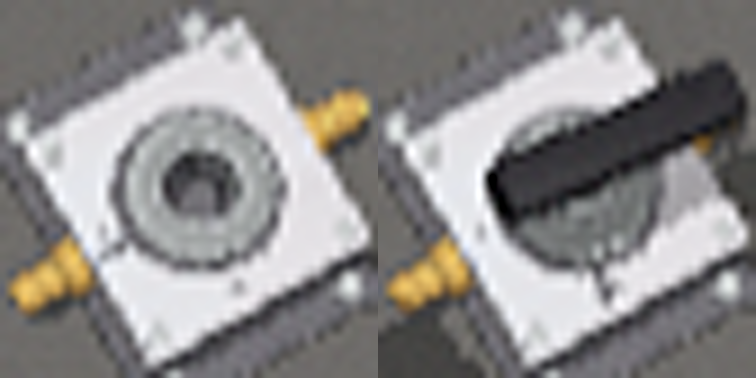

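```bash
python3 - <<'E'
from h import *
o=env.get_obs();print(o['time_s'],o['wrist_force'],np.abs(o['dq']).max());print(env.sign_off())
E
```

```text
30.6 [-0.00371129  0.14920344 -0.10997386] 0.017358439202939002
the job is handed in; nothing more can be done
None
```

I put the hex key in the valve, turned the valve to its open stop, let go and handed the job in at 30.6 s. The key is standing upright in the valve. I had no direct reading of the spindle angle, so "open" rests on the checks below.

**Entering the well:** the first five tries caught on the countersink at about 12–18 N, so I shifted the key sideways by feel until it slid in.

**Finding the socket:** on the socket rim I read about 7 N at the end of the first press. After about 7° of turning anticlockwise the key dropped in. It settled about 13 mm below the rim contact (14 mm expected), at the tool height worked out for fully home.

**Opening the valve:** I turned until the torque rose from about 0.1 to 2.0 N m, then to 3.6 N m. At that point the gripper slipped on the bar and the bar did not move further.
- **Bar:** it turned about 79° in all. Up to about 8° of that is slack in the socket.
- **Pointer:** in the picture it moved about 69° and sits by the mark on the block. It read about 7° short of that mark, within what I could measure there. I took the hard torque rise as the stop.

**Last checks:**
- The bar centre was at (0.570, −0.044) with its top at 0.141 m, which fits a key fully home.
- The gripper was open and well clear, with about zero wrist force.
- The beaker, dish, petri lid and the timer at the back right look unmoved in the top picture. A second white timer-like object was partly hidden by the arm, so I could not check it by comparing pictures.

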